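# Stand the long bamboo straw in the sample mug

## Robot

A 6-joint arm with a two-finger parallel gripper is mounted at the origin on the work surface. World frame = base frame: x ahead of the robot, y to its left, z up, the work surface at z = 0. Lengths are in m, angles in rad, forces in N, time in s.
With the tool pointing down it reaches from about 0.25 to 0.725 m from the base axis. Payload 4 kg.
Tool frame: the origin (TCP) lies between the finger pads; the fingertips stand 11 mm ahead of it and the grasp point (between the pads) lies 8 mm behind it (bot.tip_extent is the distance from the TCP to the fingertips, in m); z points along the fingers, y is the line along which they close (so a half turn about z gives the same grasp; the last joint's range is limited). The gripper opens to 85 mm and grips with 20 to 120 N. Pads are 22 mm wide; open, the fingers measure 114 mm over their backs; the gripper's body (76 mm by 85 mm) begins 54 mm behind the grasp point. The pads swing forward as they close: fully open they stand 13 mm farther back than shut.
Start: joints at [-1.188, 0.241, 0.005, 1.335, 0, 1.571], TCP at [0.187, -0.464, 0.242] pointing down, gripper open.
Joint ranges: [-2.72, 2.72], [-1.05, 1.87], [-1.09, 1.28], [-1.99, 2.15], [-1.42, 1.44], [-3.14, 3.14]. Speed limits (rad/s): [2.79, 2.79, 3.14, 3.14, 3.14, 3.14].

## Interface

Orientations are given as a unit quaternion [x, y, z, w].
In Python, from workcell import bot gives the robot as it stands. The module is installed in compiled form; this text tells all that it offers.
- The arm moves only by the tool drive_tool, never from a script. Its argument "rows" is a list of rows, each an object of numbers: "dx", "dy", "dz": the shift along the tool's x, y, z in units of 50 mm (1.0 is 50 mm); "wx", "wy", "wz": the turn, a rotation vector about the tool's x, y, z in units of 5 degrees (1.0 is 5 degrees); "hand": the finger opening in mm, from 0 to 85.4. A call has 1 to 20 rows; each row is the pose to reach, as a shift and turn from the pose commanded when the call began, along the tool's axes at that moment; what a row does not reach only later rows make up. A row lasts 1/10 s, in which the tool goes at most 50 mm and 8.59 degrees, less where a joint would pass 70% of its speed; a pose out of reach is approached as far as the arm can. A call with a gripper value outside its range is refused whole. The fingers move at their own pace and stop on an object; the grip force is fixed at half the most. Time passes only in rows, so rows that repeat a pose let the fingers close. It gives the time, the measured TCP pose, the force, the opening and the grip force at its end, in the units of the state.
- bot.get_obs(): the state, without advancing time (a new reading comes with each control period).
- bot.camera(name): name is "scene" or "side" or "wrist"; returns the picture (384x512x3 uint8, red, green, blue); there is no depth.
- bot.get_calibration(name): a dict with "vfov" (degrees; the focal length in pixels is half the picture's height over the tangent of half this angle, whatever the lens; pixels are square), "cx", "cy" (the principal point, pixels), "origin" and "rotation" of the camera in the world; the wrist camera has in their place "mount" (4x4, takes a point from camera to tool coordinates, whose origin is the TCP and whose axes are the flange's). Camera axes: x right, y up, looking along -z (the intrinsics and any distortion apply to the point x, -y, -z); pixel columns grow to the right and rows downward; lengths in m; the calibration is good to about 2 mm. A picture is of the moment at which its call begins: read the wrist's pose just before it. get_calibration takes no time and is no camera call.
- bot.job_done(): hands the job in; it is judged then, once.
Trained networks look in the newest picture that a camera, given by its name, has taken for a name from the list of things; names that differ only in an ending like _2 or _b are one class to them, and where a whole thing is asked for, a point or a joint stands for the part that bears it (a point fixed in the world has none). Each returns a list of dicts, best first, with "score" (0 to 1); they miss things now and then, are a little off and sometimes report something else, mostly with a low value. They report only what shows in the picture. A call takes as long as a camera call. They do not tell look-alikes from the thing itself.
- bot.look_for(camera, thing): "extent" ([centre column, centre row, width, height] in pixels, round what is visible of it).
- bot.outline_of(camera, thing): "region" (384x512 bool, what is visible of it) and "extent" ([centre column, centre row, width, height] in pixels, round what is visible of it).
The state is a dict: "clock": time; "joint_pos": joint angles; "joint_vel": joint speeds; "tau": joint torques, N m; "eef_pos": TCP position; "tool_rot": TCP orientation; "ft_force": force on the tool from outside, world axes, zero at the start; "ft_torque": the same for the moment, N m; "grip_width": finger opening in m; "grasp_force": force on a finger pad.
Only numpy, scipy, OpenCV 4.12 (cv2) and the standard library are available. Lean on these libraries where they do the work, as an engineer would, in place of code of your own. Each camera call takes 0.05 s, during which the arm holds its last target. There are 200 camera calls.

## Task

Set up the sample display on the packaging shop's counter: take the tallest of the three bamboo straws out of the wooden stand and lower it, bottom end first, into the mug with the handle, letting go only once it is down at the bottom. It must stay leaning against the side of the rim opposite the handle, with the mug left standing where it is.

Things in the scene. Friction and masses are not known exactly. Their poses are not given: they have to be found in the camera images.
- long_straw: tallest of three pale bamboo straws upright in the stand's holes (which hole varies; the other two are 160 mm long): a stiff round rod, 12 mm in diameter, 230 mm long, 22 g. Origin: centre of its bottom end; z points along it to the top. At the start its bottom is 10 mm above the table; it lifts straight up out of its hole.
- long_straw_top (a point): centre of the long straw's top end, 230 mm from its bottom end
- mug: loose white stoneware mug, 0.4 kg, 120 mm tall, straight-sided, outer diameter 90 mm, wall 4 mm, inner floor 5 mm above the table. Origin: centre of its underside; z up; the handle sticks out 37 mm to its +y, so the straw must lean to its -y. Turned any way; left or right of the table's middle, the stand on the other side. A like-sized tapered tumbler without handle, 130 mm away, is not wanted.
- stand: fixed dark wooden block, 70 mm (x) by 210 mm (y) by 50 mm high, with three upright holes of 15 mm diameter and 40 mm depth in a row along its y axis at -70, 0 and +70 mm, one straw in each. Origin: centre of its underside.
Things that resemble listed ones, but are neither listed nor needed, are in the scene too. What is shaped like the mug but orange or purple is not meant.

How it is judged:
On the way:
1. the long straw is lifted clear of the stand (height (world z) of long_straw above 0.07 m), for 0.1 s.
At the end, for the whole second after the job is handed in: The long straw rests in the mug, bottom end under 20 mm above the mug's underside, leaning 7 to 43 degrees, its top at least 35 mm off the mug's axis away from the handle and at most 50 mm to either side of that line. It is at rest; the mug is upright (6 degrees) and within 30 mm of its start (horizontal distance between long_straw and mug below 0.045 m and z of long_straw in the frame of mug below 0.02 m and y of long_straw_top in the frame of mug below -0.035 m and x of long_straw_top in the frame of mug between -0.05 and 0.05 m and angle between long_straw's own z axis and vertical between 0.12 and 0.75 rad and linear speed of long_straw below 0.02 m/s and angle between mug's own z axis and vertical below 0.1 rad and distance of mug from where it was at the start of the episode below 0.03 m); the robot touches nothing.
It fails at once if the long straw is let go over or inside the mug with its bottom end more than 30 mm above the mug's floor (horizontal distance between long_straw and mug below 0.045 m and z of long_straw in the frame of mug above 0.035 m and contact force between the fingers and long_straw below 0.02 N).
It fails at once if the mug is tipped over (angle between mug's own z axis and vertical above 0.5 rad).
It also fails if it takes over 40 s, if anything falls off the work surface, if the arm or the gripper's body presses on something with over 40 N, if the wrist force passes 120 N, or if a joint passes its speed limit or range.

## Working session

There is one attempt and no reset: what is moved stays moved. The work goes in short steps, Python scripts to look and compute and a tool call to move; the robot and the scene stay as the last step left them, time stands still between calls to the robot, and variables do not carry over. Pictures are saved under pics/ and viewed, at most 10 in all, crops included, and the job is handed in when it is done.

Besides the shell and the picture viewer there is one more tool, called after "Emit:" as name([rows], argument=value, ...), one row to a line, values as JSON. drive_tool: Moves the arm, as the interface text tells. Its arguments: {"type":"object","properties":{"rows":{"type":"array","items":{"type":"object","properties":{"dx":{"type":"number"},"dy":{"type":"number"},"dz":{"type":"number"},"wx":{"type":"number"},"wy":{"type":"number"},"wz":{"type":"number"},"hand":{"type":"number"}}}}},"required":["rows"]}

```bash
mkdir -p pics; ls; python3 - <<'E'
from workcell import bot
import cv2,numpy as np
o=bot.get_obs(); print(o['clock'],o['eef_pos'],o['tool_rot'])
ims=[]
for c in['scene','side']:
    im=bot.camera(c); ims.append(im)
    k=bot.get_calibration(c); print(c,k)
    for t in['mug','stand','long_straw']:
        for d in bot.look_for(c,t)[:4]: print(t,round(d['score'],2),np.round(d['extent'],1))
    cv2.imwrite(f'pics/{c}1.png',im[:,:,::-1])
print(bot.get_calibration('wrist'))
E
```

```text
pics
0.0 [ 0.18653071 -0.46325047  0.24140187] [ 9.81736151e-01  1.90244664e-01 -2.06843893e-04 -1.02668284e-03]
scene {'vfov': 43.771877512737404, 'cx': 257.35634106711785, 'cy': 187.4376763440888, 'origin': array([0.89971156, 0.73471593, 1.36345573]), 'rotation': array([0.07004117, 0.27982797, 0.92254663, 0.25631671])}
mug 0.85 [360.5 266.1  48.6  46.9]
mug 0.71 [292.4 252.9  42.2  39. ]
mug 0.7 [219.9 248.   32.8  50.8]
stand 0.85 [221.8 154.6  33.3  53.6]
side {'vfov': 48.225345821646364, 'cx': 256.99876335936614, 'cy': 194.62600404845085, 'origin': array([0.3349836 , 1.03905061, 0.8147191 ]), 'rotation': array([-0.0403602 ,  0.48251903,  0.87126872, -0.08023249])}
mug 0.87 [190.2 232.7  44.1  42.2]
mug 0.67 [299.1 327.8  43.1  63.8]
mug 0.62 [242.4 273.8  34.8  64.9]
mug 0.61 [278.1 235.3  32.5  51.8]
stand 0.8 [270.3 192.2  41.8  45. ]
long_straw 0.51 [268.1 169.1   6.9  52.4]
{'vfov': 58.95090290030319, 'cx': 253.97015565322474, 'cy': 185.27559890307373, 'mount': array([[ 9.28671968e-04,  9.61349401e-01,  2.75329741e-01,
         7.02280319e-02],
       [ 9.99999308e-01, -1.09144306e-03,  4.37972313e-04,
        -5.67848871e-04],
       [ 7.21551155e-04,  2.75329144e-01, -9.61349750e-01,
        -1.32295054e-01],
       [ 0.00000000e+00,  0.00000000e+00,  0.00000000e+00,
         1.00000000e+00]])}
```

View pics/scene1.png

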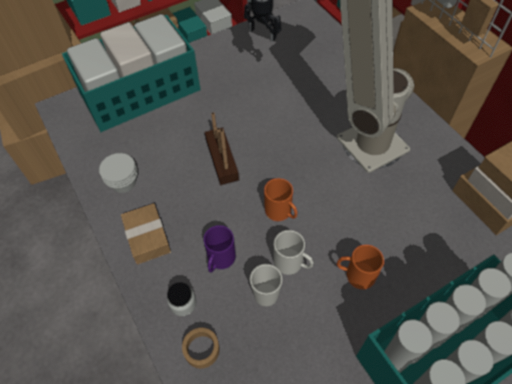

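View pics/side1.png

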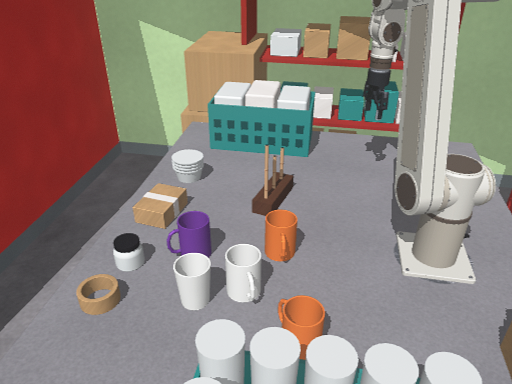

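The scene view shows the stand at (221,155). In the side view the tallest straw is the leftmost one, at (267,170).

Things that could be taken for the mug, in the scene picture:
- white mug with handle at (290,252), handle at (307,262): this is my choice
- white tumbler at (266,285)
- orange mugs at (280,200) and (365,265)
- purple mug at (219,248)
- jar at (180,297)

Next is one close crop to check the choice.

```bash
cat > h.py <<'E'
import numpy as np
from scipy.spatial.transform import Rotation as R
from scipy.optimize import least_squares
from workcell import bot
def cam(name,obs=None):
    k=bot.get_calibration(name); f=192/np.tan(np.radians(k['vfov']/2))
    if name=='wrist':
        T=np.eye(4);T[:3,:3]=R.from_quat(obs['tool_rot']).as_matrix();T[:3,3]=obs['eef_pos'];T=T@k['mount']
        return f,k['cx'],k['cy'],T[:3,3],T[:3,:3]
    r=np.array(k['rotation']);r=R.from_quat(r).as_matrix() if r.size==4 else r
    return f,k['cx'],k['cy'],np.array(k['origin']),r
def proj(c,P):
    f,cx,cy,o,r=c;p=(np.atleast_2d(P)-o)@r
    return np.c_[cx+f*p[:,0]/-p[:,2],cy-f*p[:,1]/-p[:,2]]
def onz(c,uv,z):
    f,cx,cy,o,r=c;d=r@np.array([(uv[0]-cx)/f,-(uv[1]-cy)/f,-1]);return o+d*(z-o[2])/d[2]
def tri(obs):  # [(cam,uv),...]
    return least_squares(lambda P:np.concatenate([proj(c,P)[0]-uv for c,uv in obs]),[.5,0,.1])
E
python3 - <<'E'
import cv2,numpy as np
a=cv2.imread('pics/scene1.png');b=cv2.imread('pics/side1.png')
def crop(i,x,y,w=80,h=60):return cv2.resize(i[y:y+h,x:x+w],(400,300),interpolation=cv2.INTER_CUBIC)
cv2.imwrite('pics/crop1.png',np.vstack([np.hstack([crop(a,180,105,107,80),crop(b,225,140)]),np.hstack([crop(a,250,225),crop(b,210,240)])]))
from h import *
S,D=cam('scene'),cam('side')
print(onz(S,(290,245),.12),onz(D,(243,256),.12),'mug rim')
E
```

```text
[0.51455491 0.23836411 0.12      ] [0.51110804 0.2364435  0.12      ] mug rim
```

View pics/crop1.png

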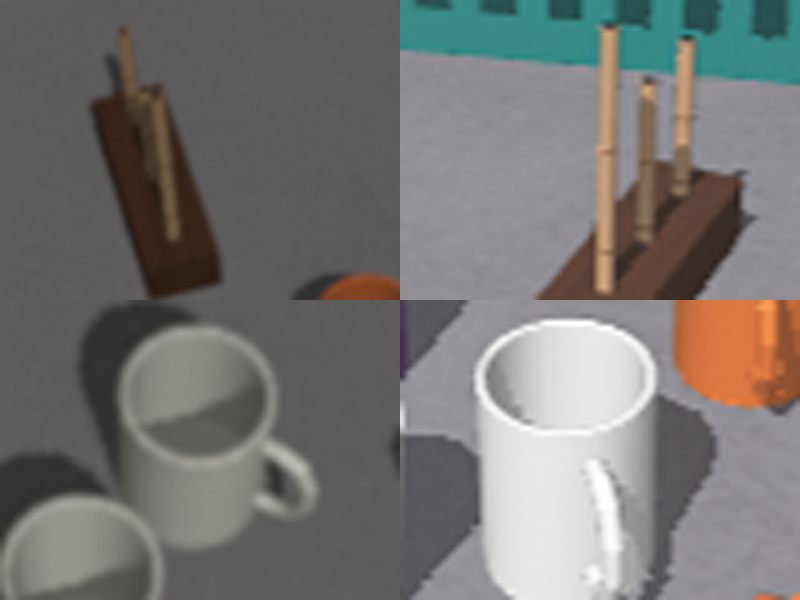

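The crop confirms the choice. The white mug at (290,244) has its handle toward (312,263). In the side view the straw nearest the camera, top (266.8,145.4), is clearly the tallest. In the scene view its top is at (222.3,128.5) and its hole at (226.5,169).

```bash
python3 - <<'E'
from h import *
S,D=cam('scene'),cam('side')
for n,a,b in [('top .24',(222.3,128.7),(266.8,145.8)),('hole .05',(226.5,169.2),(266,198)),('rim .12',(289.6,244),(243.2,255.4)),('handle ~.06',(309,263),(251,282))]:
    r=tri([(S,a),(D,b)]);print(n,r.x.round(4),r.cost.round(2))
print(onz(S,(222.3,128.7),.24),onz(D,(266.8,145.8),.24),onz(S,(226.5,169.2),.05),onz(D,(266,198),.05))
print(onz(S,(309,263),.06),onz(D,(251,282),.06))
# stand axis direction: other holes
o=bot.get_obs();print(R.from_quat(o['tool_rot']).as_matrix().round(3))
E
```

```text
top .24 [ 0.515  -0.1539  0.2389] 0.49
hole .05 [ 0.5174 -0.1443  0.0488] 1.44
rim .12 [0.5121 0.2335 0.1185] 0.21
handle ~.06 [0.4834 0.2982 0.0911] 6.34
[ 0.51332093 -0.15483173  0.24      ] [ 0.51587736 -0.14846846  0.24      ] [ 0.52135477 -0.1402297   0.05      ] [ 0.51466462 -0.14724233  0.05      ]
[0.48016033 0.29312209 0.06      ] [0.48616072 0.26090658 0.06      ]
[[ 0.928  0.374 -0.   ]
 [ 0.374 -0.928  0.   ]
 [ 0.    -0.    -1.   ]]
```

Emit:
drive_tool([
  {"dz": -0.6, "dx": 0.5, "dy": -0.2, "hand": 85},
  {"dz": -1.2, "dx": 1.4, "dy": -0.5, "wz": -1.2, "hand": 85},
  {"dz": -1.2, "dx": 2.3, "dy": -0.9, "wz": -2.4, "hand": 85},
  {"dz": -1.2, "dx": 3.2, "dy": -1.3, "wz": -3.6, "hand": 85},
  {"dz": -1.2, "dx": 4.1, "dy": -1.6, "wz": -4.8, "hand": 85},
  {"dz": -1.2, "dx": 5.0, "dy": -2.0, "wz": -6.0, "hand": 85},
  {"dz": -1.2, "dx": 5.9, "dy": -2.3, "wz": -7.2, "hand": 85},
  {"dz": -1.2, "dx": 6.8, "dy": -2.7, "wz": -8.4, "hand": 85},
  {"dz": -1.2, "dx": 7.6, "dy": -3.0, "wz": -9.4, "hand": 85},
  {"dz": -1.2, "dx": 8.2, "dy": -3.2, "wz": -10.2, "hand": 85},
  {"dz": -1.2, "dx": 8.5, "dy": -3.35, "wz": -10.4, "hand": 85},
  {"dz": -1.2, "dx": 8.5, "dy": -3.35, "wz": -10.4, "hand": 85},
  {"dz": -1.2, "dx": 8.5, "dy": -3.35, "wz": -10.4, "hand": 85},
])

```text
invalid input at $.rows[0]: expected keys dx, dy, dz, wx, wy, wz, hand
```

```bash
python3 - <<'E'
from h import *
import cv2
o=bot.get_obs();print(o['clock'],o['eef_pos'],o['joint_pos'].round(3) if hasattr(o['joint_pos'],'round') else o['joint_pos'],o['ft_force'])
im=bot.camera('wrist');W=cam('wrist',o)
print(proj(W,[[.516,-.15,.24],[.516,-.15,.05]]))
for d in bot.look_for('wrist','long_straw')[:4]: print(d)
cv2.imwrite('pics/w1.png',im[:,:,::-1])
E
```

```text
0.4 [ 0.18674993 -0.46372357  0.24217448] [-1.188  0.241  0.005  1.335  0.     1.571] [ 0.0154552  -0.77070377 -0.04910105]
[[-1498.27269072 -3758.95193471]
 [   -9.5832771   -491.29680498]]
```

View pics/w1.png

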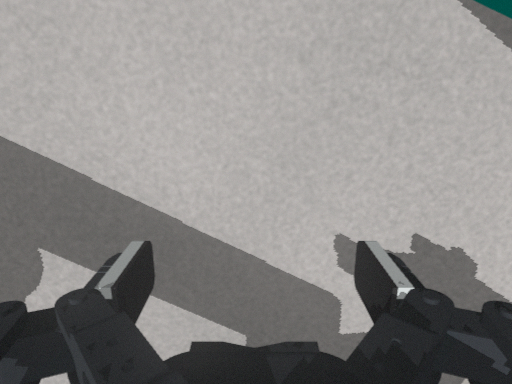

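The move was refused because every key is required, so the arm has not moved. The picture shows only bare table and the fingers.

Emit:
drive_tool([
  {"dx": 0.5, "dy": -0.2, "dz": -0.6, "wx": 0, "wy": 0, "wz": 0, "hand": 85},
  {"dx": 1.4, "dy": -0.5, "dz": -1.2, "wx": 0, "wy": 0, "wz": -1.2, "hand": 85},
  {"dx": 2.3, "dy": -0.9, "dz": -1.2, "wx": 0, "wy": 0, "wz": -2.4, "hand": 85},
  {"dx": 3.2, "dy": -1.3, "dz": -1.2, "wx": 0, "wy": 0, "wz": -3.6, "hand": 85},
  {"dx": 4.1, "dy": -1.6, "dz": -1.2, "wx": 0, "wy": 0, "wz": -4.8, "hand": 85},
  {"dx": 5.0, "dy": -2.0, "dz": -1.2, "wx": 0, "wy": 0, "wz": -6.0, "hand": 85},
  {"dx": 5.9, "dy": -2.3, "dz": -1.2, "wx": 0, "wy": 0, "wz": -7.2, "hand": 85},
  {"dx": 6.8, "dy": -2.7, "dz": -1.2, "wx": 0, "wy": 0, "wz": -8.4, "hand": 85},
  {"dx": 7.6, "dy": -3.0, "dz": -1.2, "wx": 0, "wy": 0, "wz": -9.4, "hand": 85},
  {"dx": 8.2, "dy": -3.2, "dz": -1.2, "wx": 0, "wy": 0, "wz": -10.2, "hand": 85},
  {"dx": 8.5, "dy": -3.35, "dz": -1.2, "wx": 0, "wy": 0, "wz": -10.4, "hand": 85},
  {"dx": 8.5, "dy": -3.35, "dz": -1.2, "wx": 0, "wy": 0, "wz": -10.4, "hand": 85},
  {"dx": 8.5, "dy": -3.35, "dz": -1.2, "wx": 0, "wy": 0, "wz": -10.4, "hand": 85},
])

```text
clock: 1.8
eef_pos: [0.5179, -0.15, 0.3022]
tool_rot: [0.799, 0.601, -0.001, -0.0]
ft_force: [-0.3, -0.2, -1.0]
grip_width: 0.0848
grasp_force: 0.0
```

```bash
python3 - <<'E'
from h import *
import cv2
o=bot.get_obs();print(o['clock'],o['eef_pos'],o['joint_pos'],o['ft_force']);print(R.from_quat(o['tool_rot']).as_matrix().round(3))
im=bot.camera('wrist');W=cam('wrist',o)
print(proj(W,[[.516,-.15,.24],[.516,-.15,.05]]))
for d in bot.look_for('wrist','long_straw')[:4]: print(d)
cv2.imwrite('pics/w2.png',im[:,:,::-1])
E
```

```text
1.8 [ 0.5178708  -0.15003428  0.30217245] [-2.81623887e-01  3.05365698e-01  2.46332129e-01  1.51260152e+00
 -6.81025225e-04  1.57040481e+00] [-0.30537006 -0.21113076 -1.03178076]
[[ 0.278  0.961 -0.001]
 [ 0.961 -0.278 -0.   ]
 [-0.001 -0.001 -1.   ]]
[[251.31446403 209.66120756]
 [252.61995011 152.46261189]]
{'extent': [260.9, 187.3, 20.1, 72.8], 'score': 0.92}
```

View pics/w2.png

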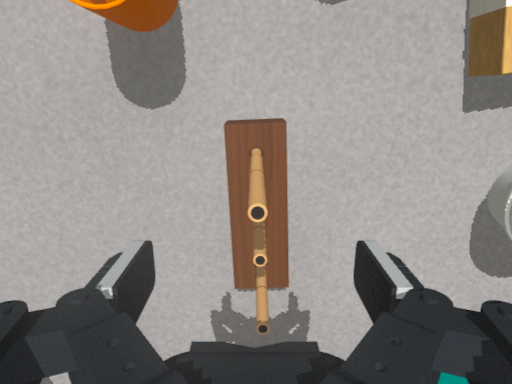

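The wrist view shows the long straw's top centre at (257.5,212.5), where it looks largest and nearest. Its two shorter neighbours lie behind it along tool -x.

```bash
python3 - <<'E'
from h import *
o=bot.get_obs();W=cam('wrist',o);M=R.from_quat(o['tool_rot']).as_matrix()
for uv,z in [((257.5,212.5),.24),((256.5,152),.05)]:
    P=onz(W,uv,z);print(P,((P-o['eef_pos'])@M/.05).round(3))
E
```

```text
[ 0.51877135 -0.15362507  0.24      ] [-0.048  0.04   1.25 ]
[ 0.52023255 -0.1514611   0.05      ] [3.00e-03 5.70e-02 5.05e+00]
```

Emit:
drive_tool([
  {"dx": -0.03, "dy": 0.045, "dz": 0.5, "wx": 0, "wy": 0, "wz": 0, "hand": 85},
  {"dx": -0.03, "dy": 0.045, "dz": 1.1, "wx": 0, "wy": 0, "wz": 0, "hand": 85},
  {"dx": -0.03, "dy": 0.045, "dz": 1.6, "wx": 0, "wy": 0, "wz": 0, "hand": 60},
  {"dx": -0.03, "dy": 0.045, "dz": 1.98, "wx": 0, "wy": 0, "wz": 0, "hand": 40},
  {"dx": -0.03, "dy": 0.045, "dz": 1.98, "wx": 0, "wy": 0, "wz": 0, "hand": 20},
  {"dx": -0.03, "dy": 0.045, "dz": 1.98, "wx": 0, "wy": 0, "wz": 0, "hand": 5},
  {"dx": -0.03, "dy": 0.045, "dz": 1.98, "wx": 0, "wy": 0, "wz": 0, "hand": 5},
  {"dx": -0.03, "dy": 0.045, "dz": 1.98, "wx": 0, "wy": 0, "wz": 0, "hand": 5},
  {"dx": -0.03, "dy": 0.045, "dz": 1.98, "wx": 0, "wy": 0, "wz": 0, "hand": 5},
  {"dx": -0.03, "dy": 0.045, "dz": 1.98, "wx": 0, "wy": 0, "wz": 0, "hand": 5},
])

```text
clock: 2.9
eef_pos: [0.521, -0.1521, 0.2051]
tool_rot: [0.799, 0.601, 0.001, 0.001]
ft_force: [-1.2, -0.2, 6.4]
grip_width: 0.0102
grasp_force: 58.5
```

Emit:
drive_tool([
  {"dx": -0.03, "dy": 0, "dz": -0.3, "wx": 0, "wy": 0, "wz": 0, "hand": 5},
  {"dx": -0.03, "dy": 0, "dz": -0.8, "wx": 0, "wy": 0, "wz": 0, "hand": 5},
  {"dx": 0, "dy": 0, "dz": -1.4, "wx": 0, "wy": 0, "wz": 0, "hand": 5},
  {"dx": 0, "dy": 0, "dz": -2.0, "wx": 0, "wy": 0, "wz": 0, "hand": 5},
  {"dx": 0, "dy": 0, "dz": -2.6, "wx": 0, "wy": 0, "wz": 0, "hand": 5},
  {"dx": 0, "dy": 0, "dz": -3.1, "wx": 0, "wy": 0, "wz": 0, "hand": 5},
  {"dx": 0, "dy": 0, "dz": -3.4, "wx": 0, "wy": 0, "wz": 0, "hand": 5},
  {"dx": 0, "dy": 0, "dz": -3.4, "wx": 0, "wy": 0, "wz": 0, "hand": 5},
])

```text
clock: 3.7
eef_pos: [0.5212, -0.1519, 0.376]
tool_rot: [0.799, 0.601, 0.002, 0.002]
ft_force: [-0.1, -0.1, -0.9]
grip_width: 0.0101
grasp_force: 58.5
```

```bash
python3 - <<'E'
from h import *
import cv2
o=bot.get_obs();print(o['clock'],o['eef_pos'],o['grip_width'],o['grasp_force'],o['joint_pos'])
ims=[]
for c in('scene','side'):
    im=bot.camera(c);ims.append(im)
    C=cam(c);P=o['eef_pos'];print(c,proj(C,[P+[0,0,-.195],P+[0,0,.035]]).round(1))
a,b=ims;f=lambda i,x,y,w,h:cv2.resize(i[y:y+h,x:x+w],(400,400),interpolation=cv2.INTER_CUBIC)
cv2.imwrite('pics/lift.png',np.hstack([f(a,160,30,150,150),f(b,190,60,150,150)])[:,:,::-1])
E
```

```text
3.7 [ 0.52118339 -0.15186553  0.37598741] 0.010071270356179635 58.459816575050354 [-2.83599827e-01  3.17305803e-01  4.52050830e-01  1.70004037e+00
  1.19563319e-04  1.56739179e+00]
scene [[222.  142.5]
 [215.7  90.1]]
side [[265.  162.1]
 [266.3  91.3]]
```

View pics/lift.png

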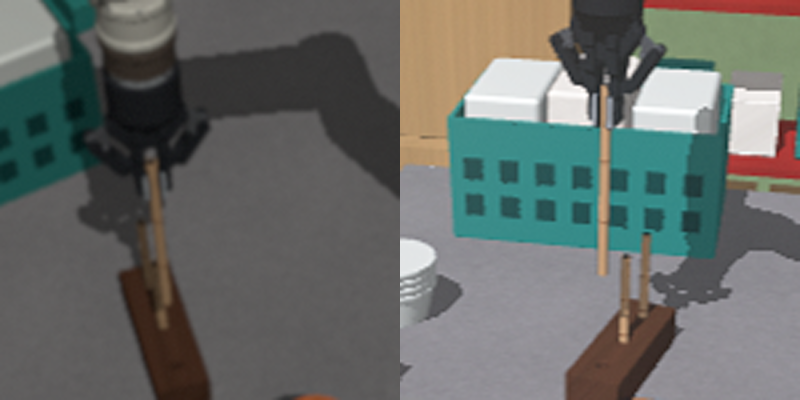

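The long straw hangs straight in the grip, clear of the stand, with its bottom near side (265.7,163), 1 px from the predicted position. Next I move toward the mug and look at it with the wrist camera.

Emit:
drive_tool([
  {"dx": 0.4, "dy": -0.1, "dz": 0, "wx": 0, "wy": 0, "wz": -0.4, "hand": 5},
  {"dx": 1.0, "dy": -0.4, "dz": 0, "wx": 0, "wy": 0, "wz": -1.1, "hand": 5},
  {"dx": 1.7, "dy": -0.6, "dz": 0, "wx": 0, "wy": 0, "wz": -2.0, "hand": 5},
  {"dx": 2.4, "dy": -0.9, "dz": 0, "wx": 0, "wy": 0, "wz": -2.8, "hand": 5},
  {"dx": 3.1, "dy": -1.2, "dz": 0, "wx": 0, "wy": 0, "wz": -3.6, "hand": 5},
  {"dx": 3.8, "dy": -1.4, "dz": 0, "wx": 0, "wy": 0, "wz": -4.4, "hand": 5},
  {"dx": 4.4, "dy": -1.6, "dz": 0, "wx": 0, "wy": 0, "wz": -5.1, "hand": 5},
  {"dx": 4.9, "dy": -1.8, "dz": 0, "wx": 0, "wy": 0, "wz": -5.6, "hand": 5},
  {"dx": 5.1, "dy": -1.9, "dz": 0, "wx": 0, "wy": 0, "wz": -5.9, "hand": 5},
  {"dx": 5.1, "dy": -1.9, "dz": 0, "wx": 0, "wy": 0, "wz": -5.9, "hand": 5},
  {"dx": 5.1, "dy": -1.9, "dz": 0, "wx": 0, "wy": 0, "wz": -5.9, "hand": 5},
])

```text
clock: 4.9
eef_pos: [0.4993, 0.1189, 0.3727]
tool_rot: [0.62, 0.785, -0.001, -0.0]
ft_force: [-1.0, -0.3, -0.9]
grip_width: 0.0103
grasp_force: 58.5
```

```bash
python3 - <<'E'
from h import *
import cv2
o=bot.get_obs();print(o['clock'],o['eef_pos'],o['grasp_force'],o['joint_pos']);print(R.from_quat(o['tool_rot']).as_matrix().round(3))
im=bot.camera('wrist');W=cam('wrist',o)
print(proj(W,[[.512,.234,.12],[.512,.234,0],list(o['eef_pos']-[0,0,.195])]).round(1))
for d in bot.outline_of('wrist','mug')[:4]: print(d['score'],d['extent'])
cv2.imwrite('pics/w3.png',im[:,:,::-1])
E
```

```text
4.9 [0.49931874 0.1188816  0.37266305] 58.50225806236267 [ 2.34125218e-01  2.56915159e-01  3.61338657e-01  1.67650150e+00
 -6.83083259e-04  1.57121023e+00]
[[-0.232  0.973 -0.001]
 [ 0.973  0.232 -0.001]
 [-0.001 -0.001 -1.   ]]
[[290.8  50.1]
 [281.9  59.2]
 [253.8 162.6]]
0.95 [291.4, 47.6, 83.8, 94.2]
0.95 [396.8, 187.1, 116.1, 87.4]
0.61 [196.8, 172.1, 79.2, 115.3]
```

View pics/w3.png

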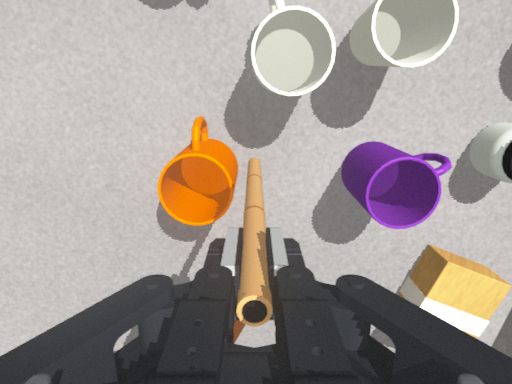

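The wrist view shows the mug rim centred at (293,51) with its handle at (278,5), pointing up and slightly left, away from the robot's current side. The straw bottom is at (254,162). The orange mug at (198,180) and purple mug at (400,190) stay out of the way.

```bash
python3 - <<'E'
from h import *
o=bot.get_obs();W=cam('wrist',o);M=R.from_quat(o['tool_rot']).as_matrix()
c=onz(W,(293,51),.12);print('c',c)
for z in(.06,.08,.1): 
    h=onz(W,(277.5,5),z);print(z,h-c, np.degrees(np.arctan2(*(h-c)[1::-1])))
S,D=cam('scene'),cam('side')
# handle direction: fit on scene+side: project candidate handle loop outer tip at r=.082,z=.06 for angles
for a in range(90,150,10):
    t=np.radians(a);P=[c[0]+.08*np.cos(t),c[1]+.08*np.sin(t),.06]
    Q=[c[0]+.055*np.cos(t),c[1]+.055*np.sin(t),.1]
    print(a,proj(S,[P]).round(1),proj(D,[P]).round(1),proj(W,[Q]).round(1))
E
```

```text
c [0.51511406 0.23328386 0.12      ]
0.06 [-0.02622982  0.05204101 -0.06      ] 116.74911934252907
0.08 [-0.02648024  0.04763718 -0.04      ] 119.06851405966097
0.1 [-0.02673065  0.04323336 -0.02      ] 121.72799091868836
90 [[303.  274.2]] [[235.1 295.5]] [[304.4  -0.4]]
100 [[306.7 271.5]] [[240.8 295.9]] [[295.6  -1.9]]
110 [[309.8 268.3]] [[246.6 295.6]] [[286.6  -1.6]]
120 [[312.2 264.7]] [[252.2 294.5]] [[277.8   0.4]]
130 [[313.9 260.7]] [[257.4 292.8]] [[269.5   4. ]]
140 [[314.7 256.6]] [[262.1 290.5]] [[261.9   9.2]]
```

```bash
python3 - <<'E'
from h import *
o=bot.get_obs();M=R.from_quat(o['tool_rot']).as_matrix()
T=np.array([.5424,.1859,.36]);print(((T-o['eef_pos'])@M/.05).round(2))
h=np.array([-.5,.866,0]);zt=np.array([0,0,-1.]);y=np.array([.866,.5,0])
t=np.radians(20);z=zt*np.cos(t)+h*np.sin(t);x=np.cross(y,z);G=np.c_[x,y,z]
print((np.degrees(R.from_matrix(M.T@G).as_rotvec())/5).round(2))
E
```

```text
[1.12 1.14 0.26]
[ 0.58  3.98 -3.3 ]
```

Emit:
drive_tool([
  {"dx": 0.1, "dy": 0.1, "dz": 0, "wx": 0.06, "wy": 0.4, "wz": -0.33, "hand": 5},
  {"dx": 0.3, "dy": 0.3, "dz": 0, "wx": 0.15, "wy": 1.0, "wz": -0.8, "hand": 5},
  {"dx": 0.5, "dy": 0.5, "dz": 0, "wx": 0.26, "wy": 1.8, "wz": -1.5, "hand": 5},
  {"dx": 0.7, "dy": 0.7, "dz": 0, "wx": 0.38, "wy": 2.6, "wz": -2.15, "hand": 5},
  {"dx": 0.9, "dy": 0.9, "dz": 0.1, "wx": 0.48, "wy": 3.3, "wz": -2.75, "hand": 5},
  {"dx": 1.05, "dy": 1.05, "dz": 0.2, "wx": 0.55, "wy": 3.75, "wz": -3.1, "hand": 5},
  {"dx": 1.12, "dy": 1.14, "dz": 0.26, "wx": 0.58, "wy": 3.98, "wz": -3.3, "hand": 5},
  {"dx": 1.12, "dy": 1.14, "dz": 0.26, "wx": 0.58, "wy": 3.98, "wz": -3.3, "hand": 5},
  {"dx": 1.12, "dy": 1.14, "dz": 0.26, "wx": 0.58, "wy": 3.98, "wz": -3.3, "hand": 5},
])

```text
clock: 5.9
eef_pos: [0.5419, 0.1866, 0.3604]
tool_rot: [0.492, 0.853, 0.087, -0.15]
ft_force: [-0.4, -0.7, 0.2]
grip_width: 0.0104
grasp_force: 58.6
```

```bash
python3 - <<'E'
from h import *
import cv2
o=bot.get_obs();M=R.from_quat(o['tool_rot']).as_matrix();print(o['clock'],o['eef_pos'],o['grasp_force'],o['joint_pos']);print(M.round(3))
B=o['eef_pos']+.195*M[:,2];print('bottom',B)
T=o['eef_pos']-.035*M[:,2]
im=bot.camera('wrist');W=cam('wrist',o)
a=bot.camera('scene');b=bot.camera('side')
print(proj(W,[[.5151,.2333,.12],B]).round(1),[proj(cam(c),[B,T]).round(1) for c in('scene','side')])
f=lambda i,x,y,w,h:cv2.resize(i[y:y+h,x:x+w],(400,300),interpolation=cv2.INTER_CUBIC)
cv2.imwrite('pics/over.png',np.vstack([np.hstack([f(a,220,170,133,100),f(b,180,160,160,120)]),np.hstack([f(im,0,0,512,384),f(im,192,0,160,120)])])[:,:,::-1])
E
```

```text
5.9 [0.5419231  0.18660865 0.36040559] 58.58309268951416 [0.16728143 0.47552257 0.60009512 1.82191588 0.32635139 1.19323016]
[[-0.47   0.866 -0.171]
 [ 0.814  0.5    0.296]
 [ 0.342 -0.    -0.94 ]]
bottom [0.50852778 0.24436941 0.17717501]
[[253.6 180.7]
 [253.4 162.8]] [array([[293.9, 236.4],
       [269.5, 181.5]]), array([[243.1, 239.8],
       [231.4, 144.3]])]
```

View pics/over.png

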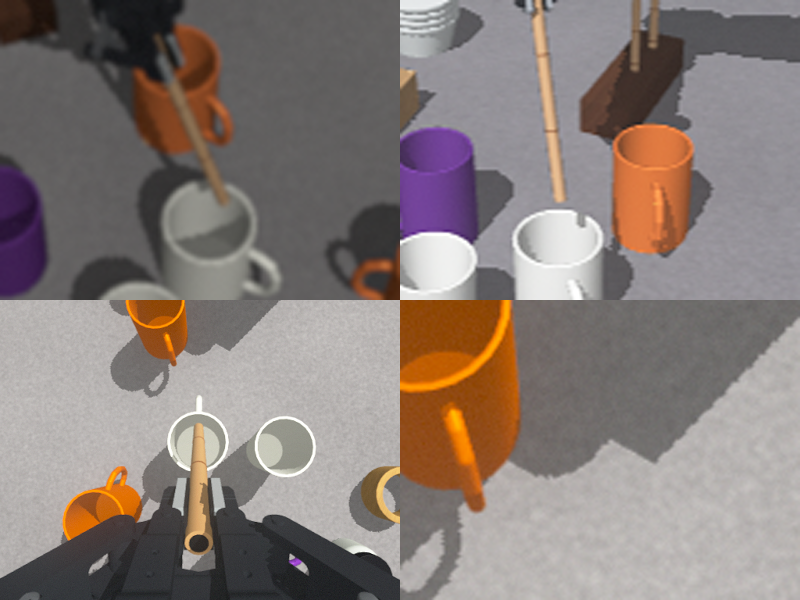

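The composite shows the straw lined up with the mug: in the wrist view the rim centre is at (253,182), as predicted, with the handle straight up and the straw end over the opening. Now I lower it.

Emit:
drive_tool([
  {"dx": -0.1, "dy": 0, "dz": 0.28, "wx": 0, "wy": 0, "wz": 0, "hand": 5},
  {"dx": -0.27, "dy": 0, "dz": 0.75, "wx": 0, "wy": 0, "wz": 0, "hand": 5},
  {"dx": -0.44, "dy": 0, "dz": 1.22, "wx": 0, "wy": 0, "wz": 0, "hand": 5},
  {"dx": -0.62, "dy": 0, "dz": 1.69, "wx": 0, "wy": 0, "wz": 0, "hand": 5},
  {"dx": -0.79, "dy": 0, "dz": 2.16, "wx": 0, "wy": 0, "wz": 0, "hand": 5},
  {"dx": -0.92, "dy": 0, "dz": 2.54, "wx": 0, "wy": 0, "wz": 0, "hand": 5},
  {"dx": -1.03, "dy": 0, "dz": 2.82, "wx": 0, "wy": 0, "wz": 0, "hand": 5},
  {"dx": -1.09, "dy": 0, "dz": 3.0, "wx": 0, "wy": 0, "wz": 0, "hand": 5},
  {"dx": -1.09, "dy": 0, "dz": 3.0, "wx": 0, "wy": 0, "wz": 0, "hand": 5},
])

```text
clock: 6.95
eef_pos: [0.541, 0.1875, 0.2]
tool_rot: [0.492, 0.853, 0.086, -0.151]
ft_force: [-0.2, 0.0, 0.1]
grip_width: 0.0103
grasp_force: 58.6
```

Emit:
drive_tool([
  {"dx": -0.02, "dy": 0, "dz": 0.06, "wx": 0, "wy": 0, "wz": 0, "hand": 5},
  {"dx": -0.04, "dy": 0, "dz": 0.11, "wx": 0, "wy": 0, "wz": 0, "hand": 5},
  {"dx": -0.055, "dy": 0, "dz": 0.15, "wx": 0, "wy": 0, "wz": 0, "hand": 5},
  {"dx": -0.055, "dy": 0, "dz": 0.15, "wx": 0, "wy": 0, "wz": 0, "hand": 5},
])

```text
clock: 7.35
eef_pos: [0.5419, 0.1875, 0.1928]
tool_rot: [0.492, 0.853, 0.087, -0.151]
ft_force: [0.1, 0.4, 0.6]
grip_width: 0.01
grasp_force: 58.6
```

Emit:
drive_tool([
  {"dx": -0.01, "dy": 0, "dz": 0.03, "wx": 0, "wy": 0, "wz": 0, "hand": 5},
  {"dx": -0.02, "dy": 0, "dz": 0.06, "wx": 0, "wy": 0, "wz": 0, "hand": 5},
  {"dx": -0.02, "dy": 0, "dz": 0.06, "wx": 0, "wy": 0, "wz": 0, "hand": 5},
])

```text
clock: 7.65
eef_pos: [0.5422, 0.1875, 0.1901]
tool_rot: [0.492, 0.853, 0.087, -0.15]
ft_force: [0.9, -0.3, 3.1]
grip_width: 0.0105
grasp_force: 58.9
```

Emit:
drive_tool([
  {"dx": 0, "dy": 0, "dz": 0, "wx": 0, "wy": 0, "wz": 0, "hand": 14},
  {"dx": 0, "dy": 0, "dz": 0, "wx": 0, "wy": 0, "wz": 0, "hand": 20},
  {"dx": 0, "dy": 0, "dz": 0, "wx": 0, "wy": 0, "wz": 0, "hand": 30},
  {"dx": 0, "dy": 0, "dz": 0, "wx": 0, "wy": 0, "wz": 0, "hand": 45},
  {"dx": 0, "dy": 0, "dz": 0, "wx": 0, "wy": 0, "wz": 0, "hand": 60},
  {"dx": 0, "dy": 0, "dz": 0, "wx": 0, "wy": 0, "wz": 0, "hand": 60},
  {"dx": 0, "dy": 0, "dz": 0, "wx": 0, "wy": 0, "wz": 0, "hand": 60},
  {"dx": 0, "dy": 0, "dz": 0, "wx": 0, "wy": 0, "wz": 0, "hand": 60},
  {"dx": 0, "dy": 0, "dz": -0.3, "wx": 0, "wy": 0, "wz": 0, "hand": 60},
  {"dx": 0, "dy": 0, "dz": -0.7, "wx": 0, "wy": 0, "wz": 0, "hand": 60},
  {"dx": 0, "dy": 0, "dz": -1.2, "wx": 0, "wy": 0, "wz": 0, "hand": 60},
  {"dx": 0, "dy": 0, "dz": -1.8, "wx": 0, "wy": 0, "wz": 0, "hand": 60},
  {"dx": 0, "dy": 0, "dz": -2.4, "wx": 0, "wy": 0, "wz": 0, "hand": 60},
  {"dx": 0, "dy": 0, "dz": -2.8, "wx": 0, "wy": 0, "wz": 0, "hand": 60},
  {"dx": 0, "dy": 0, "dz": -2.8, "wx": 0, "wy": 0, "wz": 0, "hand": 60},
  {"dx": 0, "dy": 0, "dz": -2.8, "wx": 0, "wy": 0, "wz": 0, "hand": 60},
])

```text
clock: 9.25
eef_pos: [0.5659, 0.146, 0.3206]
tool_rot: [0.492, 0.853, 0.087, -0.151]
ft_force: [-0.3, -0.6, -0.2]
grip_width: 0.0599
grasp_force: 0.0
```

```bash
python3 - <<'E'
from h import *
import cv2
o=bot.get_obs();print(o['clock'],o['eef_pos'])
im=bot.camera('wrist');W=cam('wrist',o);a=bot.camera('scene');b=bot.camera('side')
print(proj(W,[[.5151,.2333,.12]]).round(1))
f=lambda i,x,y,w,h:cv2.resize(i[y:y+h,x:x+w],(400,300),interpolation=cv2.INTER_CUBIC)
cv2.imwrite('pics/end.png',np.vstack([np.hstack([f(a,220,170,133,100),f(b,180,190,160,120)]),np.hstack([f(im,0,0,512,384),f(im,150,100,213,160)])])[:,:,::-1])
E
```

```text
9.25 [0.56593891 0.14601083 0.32057605]
[[253.2 132.5]]
```

View pics/end.png

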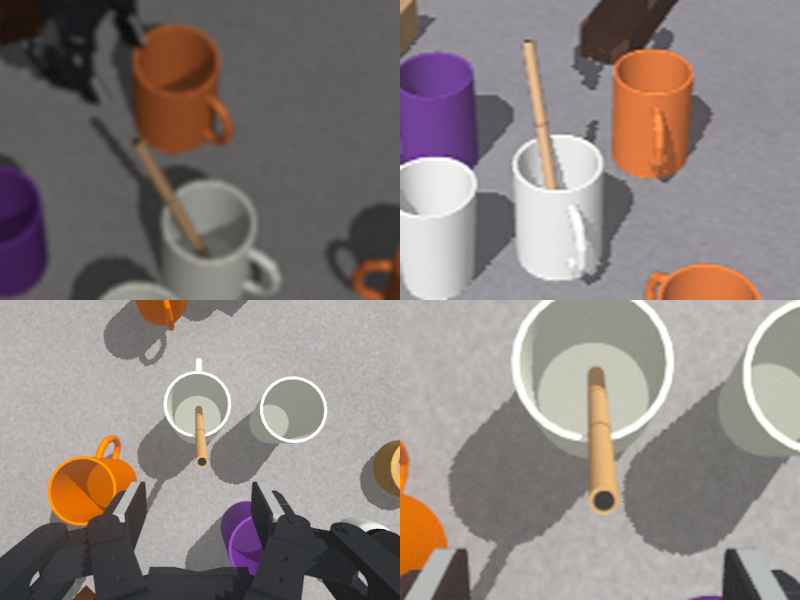

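The straw stands on the mug's floor and leans on the rim opposite the handle. In the wrist panel its top is at (202,461), and the mug is unmoved with its rim at (253,133). The gripper is clear of everything.

```bash
python3 -c "
from workcell import bot
print(bot.job_done())"
```

```text
the job is handed in; nothing more can be done
None
```

The long straw stands on the floor of the white mug, leaning against the rim opposite the handle; the mug stayed put, the gripper is clear, and the job was handed in at about 9.4 s, with no verdict returned.

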